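Try a stick bulb in the counter lamp tester

ROBOT

A 6-joint arm with a two-finger parallel gripper is mounted at the origin on the work surface. World frame = base frame: x ahead of the robot, y to its left, z up, the work surface at z = 0. Lengths are in m, angles in rad, forces in N, time in s.
With the tool pointing down it reaches from about 0.35 to 0.85 m from the base axis. Payload 8.1 kg.
Tool frame: the origin (TCP) lies at the centre of the arm's flange, where the gripper is bolted on; the fingertips stand 186 mm ahead of it and the grasp point (between the pads) lies 167 mm ahead of it; z points along the fingers, y is the line along which they close (so a half turn about z gives the same grasp; the last joint's range is limited). The gripper opens to 93 mm and grips with 3 to 60 N. Pads are 15 mm wide; open, the fingers measure 128 mm over their backs; the gripper's body (75 mm by 188 mm) begins 65 mm behind the grasp point.
Start: joints at [-1.236, 0.13, 1.488, -0, 1.523, -0.085], TCP at [0.245, -0.548, 0.405] pointing down, gripper open.
Joint ranges: [-2.96, 2.96], [-0.89, 2.26], [0.02, 2.5], [-1.34, 4.48], [0, 2.73], [-2.66, 2.66]. Speed limits (rad/s): [2.39, 2.39, 2.79, 3.14, 3.14, 3.14].

INTERFACE

Orientations are given as a rotation vector (axis times angle).
In Python, from plant import read_state, read_camera, camera_params, robot gives the robot as it stands.
- The arm moves only by the tool carry_out, never from a script. Its argument "targets" is a list of rows, each an object of numbers: "hand": the opening in per cent of the stroke, from 0 (shut) to 100 (fully open); "x", "y", "z": the shift along the tool's x, y, z in m; "ax", "ay", "az": the turn, a rotation vector about the tool's x, y, z in rad. In form: [{"hand": .., "x": .., "y": .., "z": .., "ax": .., "ay": .., "az": ..}, ...]. A call has 1 to 8 rows; each row is the pose to reach, as a shift and turn from the pose commanded when the call began, along the tool's axes at that moment; what a row does not reach only later rows make up. A row lasts 1/8 s, in which the tool goes at most 62.5 mm and 10.7 degrees, less where a joint would pass 70% of its speed; a pose out of reach is approached as far as the arm can. A call with a gripper value outside its range is refused whole. The fingers move at their own pace and stop on an object; "newtons" is the grip in N (left out, the last holds). Time passes only in rows, so rows that repeat a pose let the fingers close. It gives the time, the measured TCP pose, the force, the opening and the grip force at its end, in the units of the state.
- read_state(): the state, without advancing time (a new reading comes with each control period).
- read_camera(name): name is "scene" or "top"; returns (picture, depth): 384x512x3 uint8, blue, green, red; 384x512 float32, m along the optical axis (not along the pixel's ray), 0 where there is no reading.
- camera_params(name): a dict with "fx", "fy", "cx", "cy" (pixels), "k1" (the pictures are not rectified: a ray, as slopes to the right and down, at radius r is drawn at 1 + k1 r^2 times it, then the intrinsics apply), "position" and "rotation" of the camera in the world. Camera axes: x right, y up, looking along -z (the intrinsics and any distortion apply to the point x, -y, -z); pixel columns grow to the right and rows downward; lengths in m; the calibration is good to about 2 mm. A picture is of the moment at which its call begins. camera_params takes no time and is no camera call.
- robot.close_job(): hands the job in; it is judged then, once.
The state is a dict: "t": time; "q": joint angles; "dq": joint speeds; "joint_torque": joint torques, N m; "tool_pos": TCP position; "orientation": TCP orientation; "force": force on the tool from outside, world axes, zero at the start; "wrist_torque": the same for the moment, N m; "opening": finger opening in m; "gripper_force": force on a finger pad.
Only numpy, scipy, OpenCV 4.12 (cv2) and the standard library are available. Lean on these libraries where they do the work, as an engineer would, in place of code of your own. Each camera call takes 0.05 s, during which the arm holds its last target. There are 200 camera calls.

TASK

A customer wants to see the stick-shaped bulb work: pluck it from the bulb tray, put its screw base straight down into the wide socket of the lamp tester and press it down against the socket's spring until its body sits fully home on the socket rim, firmly but without forcing it. The socket is live only while the bulb is pressed down, so keep it pressed home for at least two seconds and finish there, still holding it down. Leave the other bulbs in their pockets and do not push the other goods on the counter about.

Things in the scene. Friction and masses are not known exactly. Their poses are not given: they have to be found in the camera images.
- stick: stick-shaped bulb, 115 mm tall, 60 g: a straight white cylinder 37 mm wide from 27 to 115 mm above its foot, on a silvery screw base 26.4 mm wide and 27 mm long, tapering over its lowest 8 mm to a 16 mm flat foot. The cylinder's flat underside meets the socket rim. Origin: centre of the foot; z up its axis. Starts upright in a tray pocket, foot 6 mm above the counter
- tray: grey bulb tray fixed to the counter, 165 x 255 x 30 mm (36 mm at its thin outer lip); origin at the centre of its underside. Six round pockets, 29 mm wide, 24 mm deep, at x = -40 or 40 mm, y = -85, 0 or 85 mm in its own frame; bulbs stand base down in five of them, in any order, 80 mm or more between centres
- tester: lamp tester screwed to the counter: flat grey steel case 130 x 240 mm, 45 mm high, with two white ceramic lampholders standing 12 mm out of its top, a square panel meter, a rocker switch and a pilot lamp; origin at the centre of its underside. Wide socket at x = -5, y = 70 mm, narrow one at x = -5, y = 10 mm in its own frame
- wide_socket (a point): centre of the mouth of the wide socket, level with its ceramic rim, 57 mm above the counter; smooth upright bore 29 mm wide (the bulb is pushed in, not turned), rim 45 mm outside. The bulb's foot meets the sprung contact 20 mm below the rim; fully home it is 27 mm below the rim
- narrow_socket (a point): centre of the mouth of the tester's narrow socket, also 57 mm above the counter, bore 16 mm: too small for this bulb
- contact (a joint): travel (m) of the brass spring contact in the wide socket: 0 when up (its top 20 mm below the rim), growing as the bulb pushes it down, 0.007 with the bulb fully home. The spring takes 3 N to start and 8 N at home, so the bulb's own weight does not press it, and it pushes the bulb up again when let go
- pear: pear-shaped bulb, 60 mm in diameter and 108 mm tall; same 26.4 mm wide, 27 mm long screw base as the stick bulb; body origin at the centre of its foot, z along its axis upwards; leave it in its pocket
- ball1: small ball-shaped bulb, 45 mm in diameter and 81 mm tall; same 26.4 mm wide, 27 mm long screw base as the stick bulb; body origin at the centre of its foot, z along its axis upwards; leave it in its pocket
- ball2: another small ball-shaped bulb, 45 mm in diameter and 81 mm tall; same 26.4 mm wide, 27 mm long screw base as the stick bulb; body origin at the centre of its foot, z along its axis upwards; leave it in its pocket
- candle: candle-shaped bulb, 37 mm in diameter, 105 mm tall, tapering to a point at the top; same 26.4 mm wide, 27 mm long screw base as the stick bulb; body origin at the centre of its foot, z along its axis upwards; leave it in its pocket
- carton: empty cardboard sleeve of a bulb, 115 x 42 x 42 mm, lying on the counter beyond the work; origin at the centre of its underside; leave it alone
- panela: round brown block of raw cane sugar, 124 mm across, 70 mm high; origin at the centre of its underside; leave it alone
- tin: food tin, 74 mm in diameter, 75 mm high; origin at the centre of its underside; leave it alone
- driver: screwdriver about 200 mm long, lying on the counter between the tray and the tester, pointing away from the robot; origin on the counter below it; leave it alone
Mind the look-alikes: they are no part of the job. Leave any green or pink look-alike of the stick alone.

How it is judged:
On the way, in this order (a step that is already met when the one before it is completed fails the run):
1. the stick bulb is lifted clear of the tray in the gripper, its foot at least 50 mm above the counter (height (world z) of stick above 0.05 m and contact force between the fingers and stick above 0.5 N), for 0.2 s.
2. it is pressed home in the wide socket and kept there for 2 s (value of joint contact above 0.005 m and z of stick in the frame of wide_socket below -0.0245 m and horizontal distance between stick and wide_socket below 0.004 m and angle between stick's own z axis and vertical below 0.12 rad and contact force between any of the fingers, the arm and stick above 2 N), for 2 s.
At the end, for the whole second after the job is handed in: The stick bulb is upright (7 degrees) in the wide socket, 4 mm from its axis at most, held pressed by the robot to within 2.5 mm of fully home (contact down 5 of 7 mm, over 3 N), at rest; other bulbs within 15 mm, loose goods within 30 mm of their starts (all of step 2 and contact force between stick and tester above 3 N and linear speed of stick below 0.02 m/s and distance of each of pear, ball1, ball2, candle from where it was at the start of the episode below 0.015 m and distance of each of carton, panela, tin, driver from where it was at the start of the episode below 0.03 m); the arm keeps its last pose, push and grip.
It fails at once if the bulb is forced onto the tester with more than 45 N (contact force between stick and tester above 45 N).
It fails at once if another bulb is knocked out of its place (distance of any of pear, ball1, ball2, candle from where it was at the start of the episode above 0.03 m).
It fails at once if other goods on the counter are pushed about (distance of any of carton, panela, tin, driver from where it was at the start of the episode above 0.03 m).
It also fails if it takes over 48 s, if anything falls off the work surface, if the arm or the gripper's body presses on something with over 40 N, if the wrist force passes 120 N, or if a joint passes its speed limit or range.

## Working session

There is one attempt and no reset: what is moved stays moved. The work goes in short steps, Python scripts to look and compute and a tool call to move; the robot and the scene stay as the last step left them, time stands still between calls to the robot, and variables do not carry over. Pictures are saved under pics/ and viewed, at most 10 in all, crops included, and the job is handed in when it is done.

Besides the shell and the picture viewer there is one more tool, called after "Request:" in YAML: its name, and indented under it one key for each argument. carry_out: Moves the arm, as the interface text tells. Its arguments: {"type":"object","properties":{"targets":{"type":"array","items":{"type":"object","properties":{"hand":{"type":"number"},"x":{"type":"number"},"y":{"type":"number"},"z":{"type":"number"},"ax":{"type":"number"},"ay":{"type":"number"},"az":{"type":"number"}}}},"newtons":{"type":"number"}},"required":["targets"]}

```bash
mkdir -p pics; cat > h.py <<'E'
import numpy as np, cv2
from plant import read_state, read_camera, camera_params, robot
def ray(P,u,v):
    k=np.array([[P['fx'],0,P['cx']],[0,P['fy'],P['cy']],[0,0,1]],float)
    s=cv2.undistortPoints(np.array([[[u,v]]],float),k,np.array([P['k1'],0,0,0,0.]))[0,0]
    return np.array(P['position']),np.array(P['rotation'])@np.array([s[0],-s[1],-1])
def onz(P,u,v,z):
    o,d=ray(P,u,v); return o+d*(z-o[2])/d[2]
def cloud(P,D):
    k=np.array([[P['fx'],0,P['cx']],[0,P['fy'],P['cy']],[0,0,1]],float)
    v,u=np.mgrid[:D.shape[0],:D.shape[1]]
    s=cv2.undistortPoints(np.stack([u,v],-1).reshape(-1,1,2).astype(float),k,np.array([P['k1'],0,0,0,0.])).reshape(*D.shape,2)
    c=np.stack([s[...,0]*D,-s[...,1]*D,-D],-1)
    return c@np.array(P['rotation']).T+np.array(P['position'])
E
python3 - <<'E'
from h import *
for n in('scene','top'):
    I,D=read_camera(n); P=camera_params(n); cv2.imwrite(f'pics/{n}0.png',I); np.savez(f'{n}0.npz',I=I,D=D); print(n,P)
s=read_state(); print(s)
E
```

```text
scene {'fx': 352.7335766487572, 'fy': 352.7335766487572, 'cx': 254.64599918523678, 'cy': 188.9650537530979, 'k1': -0.1043746204558906, 'position': array([1.14327318, 0.30312154, 0.57771978]), 'rotation': array([0.58081343, 0.88231548, 1.87337713])}
top {'fx': 432.235923551519, 'fy': 432.235923551519, 'cx': 257.9377871840229, 'cy': 191.70194822788287, 'k1': -0.1280940920229311, 'position': array([0.44889425, 0.00890319, 1.21134464]), 'rotation': array([ 0.05440497, -0.06419079, -1.57295454])}
{'t': 0.1, 'q': array([-1.23638036e+00,  1.31076785e-01,  1.48917314e+00, -5.19088819e-06,
        1.52303598e+00, -8.54148854e-02]), 'dq': array([-0.00080098, -0.0024653 , -0.00076324,  0.00018607,  0.00036467,
        0.0005402 ]), 'joint_torque': array([ 1.15934556e-03, -5.61339068e+01, -4.93095660e+01,  7.69975735e-02,
        2.90798326e-02, -7.21316246e-05]), 'tool_pos': array([ 0.2445043 , -0.54768637,  0.40379588]), 'orientation': array([-3.07098738e+00, -6.54286643e-01,  3.38186165e-04]), 'force': array([-0.71048548, -0.76127814, -0.17385557]), 'wrist_torque': array([0.00194463, 0.03665656, 0.0122949 ]), 'gripper_force': 0.0, 'opening': 0.0929390531013833}
```

View pics/scene0.png

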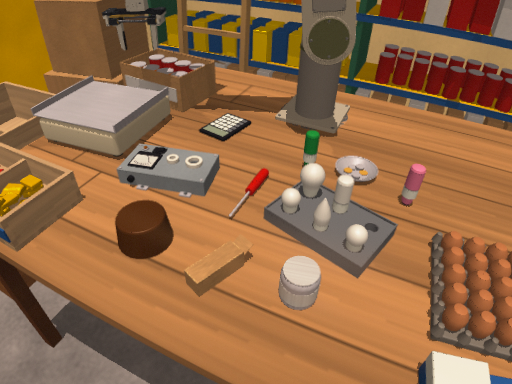

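View pics/top0.png

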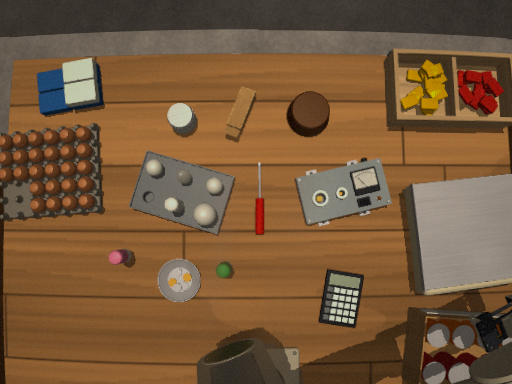

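The scene view has the white stick at about (344,193), and the top view has it at about (172,205). Other things it could be taken for, in top-view pixels:
- ball (155,167)
- candle (186,177)
- ball (215,186)
- pear (205,214)
- green stick (223,270)
- pink stick (118,257)

The wide socket is at about (320,198) and the narrow one at about (342,193). I choose the white cylinder at (172,205) and will check it in a crop.

```bash
sed -i "s/np.array(P\['rotation'\])/cv2.Rodrigues(np.array(P['rotation']))[0]/" h.py
python3 - <<'E'
from h import *
T=np.load('top0.npz'); S=np.load('scene0.npz'); PT=camera_params('top'); PS=camera_params('scene')
for n,u,v,z in [('stick',172,205,.121),('wide',320,198,.057),('narrow',342,193,.057),('pear',205,214,.08),('ball',155,167,.07),('candle',186,177,.1),('ball',215,186,.07),('emptypk',149,197,.03)]:
    print(n,onz(PT,u,v,z).round(4))
for n,F,P in(('top',T,PT),('scene',S,PS)):
    C=cloud(P,F['D']); 
    m=(C[...,2]>.11)&(C[...,2]<.135)&(C[...,1]>.05)&(C[...,1]<.4)&(C[...,0]>.3)&(C[...,0]<.65)
    k,L,st,ce=cv2.connectedComponentsWithStats(m.astype(np.uint8))
    for i in range(1,k):
        if st[i,4]>8: print(n,'blob',ce[i].round(1),st[i,4],C[L==i].mean(0).round(4),C[L==i].min(0).round(3),C[L==i].max(0).round(3))
a=cv2.resize(S['I'][140:270,250:410],None,fx=3.5,fy=3.5,interpolation=2)[:400]
b=cv2.resize(T['I'][145:240,120:245],None,fx=4,fy=4,interpolation=2)
c=cv2.resize(T['I'][150:230,290:395],None,fx=4,fy=4,interpolation=2)
# only sticks + sockets in one picture
cv=np.zeros((600,800,3),np.uint8)
a=cv2.resize(a,(380,300)); cv[:300,:380]=a
cv[:300,390:785]=cv2.resize(b,(395,300)); cv[300:600,:394]=cv2.resize(c,(394,300))
cv2.imwrite('pics/crop1.png',cv)
E
```

```text
stick [0.4981 0.2199 0.121 ]
wide [ 0.5188 -0.165   0.057 ]
narrow [ 0.532  -0.2249  0.057 ]
pear [0.4763 0.1405 0.08  ]
ball [0.6023 0.277  0.07  ]
candle [0.5717 0.1882 0.1   ]
ball [0.5507 0.1155 0.07  ]
emptypk [0.5244 0.3018 0.03  ]
top blob [171.2 203.6] 167 [0.5017 0.2223 0.1198] [0.485 0.205 0.112] [0.519 0.242 0.127]
top blob [203.5 213.4] 110 [0.4769 0.1406 0.1128] [0.46  0.124 0.11 ] [0.493 0.157 0.117]
top blob [115.1 257. ] 150 [0.3654 0.3676 0.114 ] [0.347 0.35  0.11 ] [0.383 0.387 0.12 ]
top blob [222.9 270.6] 151 [0.3324 0.0909 0.1141] [0.316 0.073 0.11 ] [0.349 0.109 0.119]
scene blob [312.9 133.7] 77 [0.3392 0.0963 0.114 ] [0.32 0.08 0.11] [0.353 0.112 0.117]
scene blob [313.3 166.8] 68 [0.4822 0.1448 0.1123] [0.469 0.129 0.11 ] [0.495 0.159 0.115]
scene blob [418.5 167.9] 105 [0.371  0.3712 0.1144] [0.353 0.355 0.11 ] [0.383 0.387 0.118]
scene blob [345.4 181.1] 151 [0.5093 0.2267 0.118 ] [0.487 0.208 0.111] [0.521 0.243 0.123]
```

View pics/crop1.png

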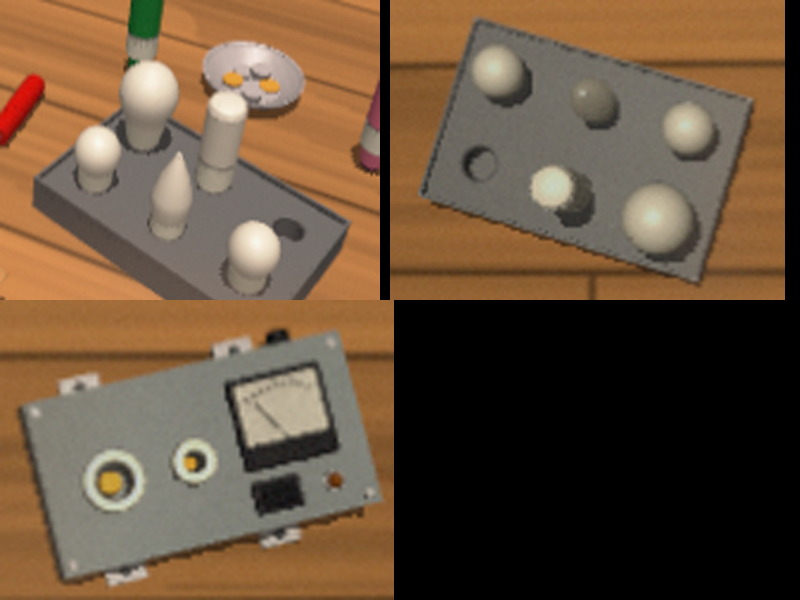

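The crop confirms the white straight cylinder beside the empty pocket as the stick. The wide socket is the left one with the larger bore. Next I refine both positions and work out the approach.

```bash
cat >> h.py <<'E'
def Rt(s): return cv2.Rodrigues(np.array(s['orientation']))[0]
def toolshift(goal,s): return (Rt(s).T@(np.array(goal)-np.array(s['tool_pos']))).round(4)
E
python3 - <<'E'
from h import *
for n in('top','scene'):
    F=np.load(n+'0.npz'); P=camera_params(n); C=cloud(P,F['D']); I=F['I']; g=I.min(2)
    c0=np.array([.5188,-.165]); d=np.hypot(C[...,0]-c0[0],C[...,1]-c0[1])
    m=((d<.028)&(C[...,2]>.0515)&(C[...,2]<.07)&(g>135)).astype(np.uint8)
    k,L,st,ce=cv2.connectedComponentsWithStats(m)
    for i in range(1,k):
        if st[i,4]<15: continue
        cs,_=cv2.findContours((L==i).astype(np.uint8),0,1); c=max(cs,key=len)
        h=cv2.convexHull(c)[:,0]; (u,v),ax,an=cv2.fitEllipse(h.astype(np.float32))
        mid=(onz(P,*h[0],.057));W=np.array([onz(P,*p,.057)[:2] for p in h]);
        print(n,'rim',st[i,4],(u,v),ax,onz(P,u,v,.057).round(4),'worldcircle',cv2.minEnclosingCircle(W.astype(np.float32)))
    c0=np.array([.502,.222]); d=np.hypot(C[...,0]-c0[0],C[...,1]-c0[1])
    m=(d<.035)&(C[...,2]>.112)
    if n=='top': m=m&(g>130)
    v,u=np.nonzero(m); W=np.array([onz(P,a,b,.121)[:2] for a,b in zip(u,v)])
    print(n,'stick',m.sum(),W.mean(0).round(4),W.min(0).round(4),W.max(0).round(4), 'z',C[m][:,2].mean())
s=read_state(); R=Rt(s); print(R.round(3))
print(toolshift([.499,.2215,.404],s))
E
```

```text
top rim 105 (320.00982666015625, 197.68296813964844) (15.729693412780762, 15.896777153015137) [ 0.5196 -0.165   0.057 ] worldcircle ((0.5199009776115417, -0.1650661677122116), 0.02177298814058304)
top stick 125 [0.5019 0.2239] [0.488  0.2071] [0.5159 0.2404] z 0.12076876514058081
scene rim 80 (193.1094207763672, 160.61056518554688) (9.63914680480957, 16.5787353515625) [ 0.5228 -0.1632  0.057 ] worldcircle ((0.5220173001289368, -0.16321203112602234), 0.022787591442465782)
scene stick 141 [0.5122 0.2273] [0.4918 0.2106] [0.5313 0.2445] z 0.11852384800761398
[[ 0.913  0.408 -0.001]
 [ 0.408 -0.913  0.002]
 [ 0.    -0.002 -1.   ]]
[ 0.5459 -0.5987  0.0009]
```

Request:
carry_out:
  targets:
    - {"hand": 65, "x": 0.035, "y": -0.038, "z": 0, "az": -0.1}
    - {"hand": 65, "x": 0.075, "y": -0.082, "z": 0, "az": -0.22}
    - {"hand": 65, "x": 0.115, "y": -0.125, "z": 0, "az": -0.34}
    - {"hand": 65, "x": 0.155, "y": -0.169, "z": 0, "az": -0.46}
    - {"hand": 65, "x": 0.195, "y": -0.212, "z": 0, "az": -0.58}
    - {"hand": 65, "x": 0.235, "y": -0.256, "z": 0, "az": -0.7}
    - {"hand": 65, "x": 0.275, "y": -0.3, "z": 0, "az": -0.8}
    - {"hand": 65, "x": 0.31, "y": -0.338, "z": 0, "az": -0.867}

```text
schema error: expected keys hand, x, y, z, ax, ay, az
```

```bash
python3 - <<'E'
from h import *
s=read_state(); print(s['t'],s['tool_pos'],s['q'],s['opening']); print(Rt(s).round(3), toolshift([.502,.224,.36],s))
E
```

```text
0.1 [ 0.2445043  -0.54768637  0.40379588] [-1.23638036e+00  1.31076785e-01  1.48917314e+00 -5.19088819e-06
  1.52303598e+00 -8.54148854e-02] 0.0929390531013833
[[ 0.913  0.408 -0.001]
 [ 0.408 -0.913  0.002]
 [ 0.    -0.002 -1.   ]] [ 0.5497 -0.5996  0.0449]
```

Request:
carry_out:
  targets:
    - {"hand": 65, "x": 0.035, "y": -0.038, "z": 0, "ax": 0, "ay": 0, "az": -0.1}
    - {"hand": 65, "x": 0.075, "y": -0.082, "z": 0, "ax": 0, "ay": 0, "az": -0.22}
    - {"hand": 65, "x": 0.115, "y": -0.125, "z": 0, "ax": 0, "ay": 0, "az": -0.34}
    - {"hand": 65, "x": 0.155, "y": -0.169, "z": 0, "ax": 0, "ay": 0, "az": -0.46}
    - {"hand": 65, "x": 0.195, "y": -0.212, "z": 0, "ax": 0, "ay": 0, "az": -0.58}
    - {"hand": 65, "x": 0.235, "y": -0.256, "z": 0, "ax": 0, "ay": 0, "az": -0.7}
    - {"hand": 65, "x": 0.275, "y": -0.3, "z": 0, "ax": 0, "ay": 0, "az": -0.8}
    - {"hand": 65, "x": 0.31, "y": -0.338, "z": 0, "ax": 0, "ay": 0, "az": -0.867}

```text
t: 1.1
tool_pos: [0.3899, -0.1108, 0.4046]
orientation: [2.511, 1.889, 0.0]
force: [1.0, 0.1, -0.9]
opening: 0.0604
gripper_force: 0.0
```

```bash
python3 - <<'E'
from h import *
s=read_state(); print(s['t'],s['tool_pos'],s['q'],s['opening']); print(Rt(s).round(3), toolshift([.502,.224,.36],s))
E
```

```text
1.1 [ 0.38994716 -0.11083687  0.40456515] [-4.03635488e-01 -4.23253535e-01  1.98882463e+00  1.43083134e-04
  1.57586883e+00 -1.22720965e-01] 0.06036074574222359
[[ 0.277  0.961  0.   ]
 [ 0.961 -0.277  0.   ]
 [ 0.     0.    -1.   ]] [0.3528 0.0148 0.0446]
```

Request:
carry_out:
  targets:
    - {"hand": 65, "x": 0.05, "y": 0.002, "z": 0, "ax": 0, "ay": 0, "az": 0}
    - {"hand": 65, "x": 0.105, "y": 0.004, "z": 0, "ax": 0, "ay": 0, "az": 0}
    - {"hand": 65, "x": 0.16, "y": 0.007, "z": 0, "ax": 0, "ay": 0, "az": 0}
    - {"hand": 65, "x": 0.215, "y": 0.009, "z": 0, "ax": 0, "ay": 0, "az": 0}
    - {"hand": 65, "x": 0.27, "y": 0.011, "z": 0.01, "ax": 0, "ay": 0, "az": 0}
    - {"hand": 65, "x": 0.325, "y": 0.013, "z": 0.03, "ax": 0, "ay": 0, "az": 0}
    - {"hand": 65, "x": 0.353, "y": 0.015, "z": 0.045, "ax": 0, "ay": 0, "az": 0}
    - {"hand": 65, "x": 0.353, "y": 0.015, "z": 0.045, "ax": 0, "ay": 0, "az": 0}

```text
t: 2.1
tool_pos: [0.5026, 0.2232, 0.3574]
orientation: [-2.51, -1.887, 0.006]
force: [-0.2, -0.6, 0.1]
opening: 0.0602
gripper_force: 0.0
```

```bash
python3 - <<'E'
from h import *
s=read_state(); print(s['t'],s['tool_pos'],s['q'],s['opening'],s['force']); print(toolshift([.502,.224,.257],s))
I,D=read_camera('scene'); cv2.imwrite('pics/s1.png',cv2.resize(I[40:280,220:460],None,fx=2.4,fy=2.4,interpolation=2))
E
```

```text
2.1 [0.50262724 0.22316581 0.35735382] [3.24569533e-01 2.43835967e-02 1.68671058e+00 1.35330725e-04
 1.43465672e+00 6.05908100e-01] 0.060171376759446844 [-0.24386951 -0.63705501  0.07037439]
[ 0.0009 -0.0005  0.1004]
```

View pics/s1.png

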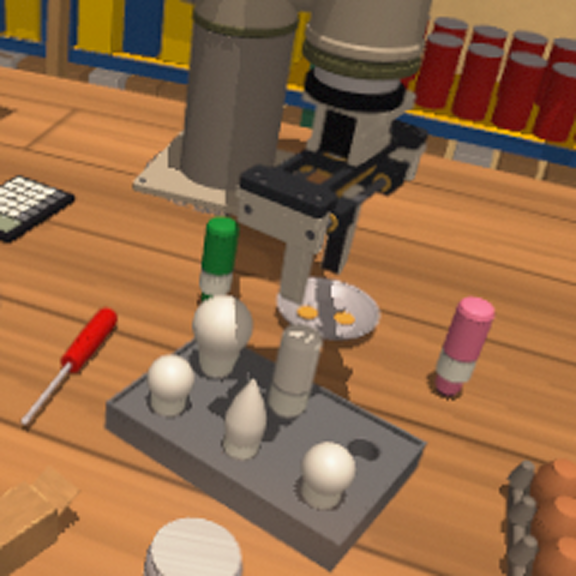

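The gripper is over the stick (crop 297,350) with the fingers either side and clear of the candle at (245,420). I descend and close.

Request:
carry_out:
  targets:
    - {"hand": 65, "x": 0.001, "y": 0, "z": 0.02, "ax": 0, "ay": 0, "az": 0}
    - {"hand": 65, "x": 0.001, "y": 0, "z": 0.045, "ax": 0, "ay": 0, "az": 0}
    - {"hand": 65, "x": 0.001, "y": 0, "z": 0.07, "ax": 0, "ay": 0, "az": 0}
    - {"hand": 65, "x": 0.001, "y": 0, "z": 0.09, "ax": 0, "ay": 0, "az": 0}
    - {"hand": 65, "x": 0.001, "y": 0, "z": 0.1, "ax": 0, "ay": 0, "az": 0}
    - {"hand": 50, "x": 0.001, "y": 0, "z": 0.1, "ax": 0, "ay": 0, "az": 0}
    - {"hand": 45, "x": 0.001, "y": 0, "z": 0.1, "ax": 0, "ay": 0, "az": 0}
  newtons: 15

```text
t: 3.02
tool_pos: [0.504, 0.2228, 0.2608]
orientation: [2.513, 1.884, 0.002]
force: [-0.6, -1.1, 0.5]
opening: 0.0451
gripper_force: 0.0
```

Request:
carry_out:
  targets:
    - {"hand": 30, "x": 0, "y": 0, "z": 0, "ax": 0, "ay": 0, "az": 0}
    - {"hand": 30, "x": 0, "y": 0, "z": 0, "ax": 0, "ay": 0, "az": 0}
    - {"hand": 30, "x": 0, "y": 0, "z": 0, "ax": 0, "ay": 0, "az": 0}
    - {"hand": 30, "x": 0, "y": 0, "z": 0, "ax": 0, "ay": 0, "az": 0}
  newtons: 15

```text
t: 3.52
tool_pos: [0.5039, 0.2229, 0.2607]
orientation: [2.513, 1.885, 0.003]
force: [-0.4, 0.2, 6.1]
opening: 0.0369
gripper_force: 14.9
```

Request:
carry_out:
  targets:
    - {"hand": 30, "x": 0, "y": 0, "z": 0, "ax": 0, "ay": 0, "az": 0}
    - {"hand": 30, "x": 0, "y": 0, "z": -0.015, "ax": 0, "ay": 0, "az": 0}
    - {"hand": 30, "x": 0, "y": 0, "z": -0.04, "ax": 0, "ay": 0, "az": 0}
    - {"hand": 30, "x": 0, "y": 0, "z": -0.075, "ax": 0, "ay": 0, "az": 0}
    - {"hand": 30, "x": 0, "y": 0, "z": -0.115, "ax": 0, "ay": 0, "az": 0}
    - {"hand": 30, "x": 0, "y": 0, "z": -0.14, "ax": 0, "ay": 0, "az": 0}
    - {"hand": 30, "x": 0, "y": 0, "z": -0.14, "ax": 0, "ay": 0, "az": 0}
    - {"hand": 30, "x": 0, "y": 0, "z": -0.14, "ax": 0, "ay": 0, "az": 0}
  newtons: 35

```text
t: 4.53
tool_pos: [0.5031, 0.2226, 0.3985]
orientation: [-2.513, -1.884, 0.002]
force: [-0.2, -0.6, -1.2]
opening: 0.0363
gripper_force: 34.9
```

```bash
python3 - <<'E'
from h import *
s=read_state(); print(s['t'],s['tool_pos'],s['q'],s['opening'],s['force'],s['wrist_torque']); print(Rt(s).round(3),toolshift([.521,-.164,.40],s))
E
```

```text
4.525 [0.503125   0.22262176 0.39851874] [ 3.23385077e-01 -3.77240170e-04  1.63600740e+00  7.40897185e-07
  1.50762029e+00  6.07331401e-01] 0.036301217354169406 [-0.17980419 -0.62312161 -1.21571288] [-0.01603137 -0.08565944  0.03426286]
[[ 0.28   0.96  -0.002]
 [ 0.96  -0.28  -0.001]
 [-0.001 -0.001 -1.   ]] [-0.3661  0.1255 -0.0013]
```

Request:
carry_out:
  targets:
    - {"hand": 30, "x": -0.035, "y": 0.012, "z": 0, "ax": 0, "ay": 0, "az": 0}
    - {"hand": 30, "x": -0.09, "y": 0.031, "z": 0, "ax": 0, "ay": 0, "az": 0}
    - {"hand": 30, "x": -0.145, "y": 0.05, "z": 0, "ax": 0, "ay": 0, "az": 0}
    - {"hand": 30, "x": -0.2, "y": 0.069, "z": 0, "ax": 0, "ay": 0, "az": 0}
    - {"hand": 30, "x": -0.255, "y": 0.088, "z": 0, "ax": 0, "ay": 0, "az": 0}
    - {"hand": 30, "x": -0.31, "y": 0.107, "z": 0, "ax": 0, "ay": 0, "az": 0}
    - {"hand": 30, "x": -0.348, "y": 0.12, "z": 0, "ax": 0, "ay": 0, "az": 0}
    - {"hand": 30, "x": -0.366, "y": 0.126, "z": 0, "ax": 0, "ay": 0, "az": 0}

```text
t: 5.52
tool_pos: [0.5212, -0.1658, 0.3976]
orientation: [-2.513, -1.88, 0.003]
force: [-1.4, 0.0, -0.7]
opening: 0.0364
gripper_force: 34.9
```

Request:
carry_out:
  targets:
    - {"hand": 30, "x": 0, "y": 0, "z": 0.02, "ax": 0, "ay": 0, "az": 0}
    - {"hand": 30, "x": 0, "y": 0, "z": 0.04, "ax": 0, "ay": 0, "az": 0}
    - {"hand": 30, "x": 0, "y": 0, "z": 0.055, "ax": 0, "ay": 0, "az": 0}
    - {"hand": 30, "x": 0, "y": 0, "z": 0.055, "ax": 0, "ay": 0, "az": 0}
    - {"hand": 30, "x": 0, "y": 0, "z": 0.055, "ax": 0, "ay": 0, "az": 0}
    - {"hand": 30, "x": 0, "y": 0, "z": 0.055, "ax": 0, "ay": 0, "az": 0}

```text
t: 6.28
tool_pos: [0.5222, -0.1639, 0.3458]
orientation: [2.512, 1.884, 0.002]
force: [0.7, -0.5, -0.8]
opening: 0.0368
gripper_force: 34.9
```

```bash
python3 - <<'E'
from h import *
s=read_state(); print(s['t'],s['tool_pos'],s['opening'],s['force'])
for n in ('scene','top'):
    I,D=read_camera(n); np.savez(n+'1.npz',I=I,D=D)
    P=camera_params(n); C=cloud(P,D); 
    c=I[90:220,130:260] if n=='scene' else I[150:240,270:390]
    cv2.imwrite(f'pics/{n}_h.png',cv2.resize(c,None,fx=4,fy=4,interpolation=2))
E
```

```text
6.275 [ 0.52224579 -0.16387678  0.3458126 ] 0.03678018084918303 [ 0.7129871  -0.45688896 -0.80966275]
```

View pics/scene_h.png

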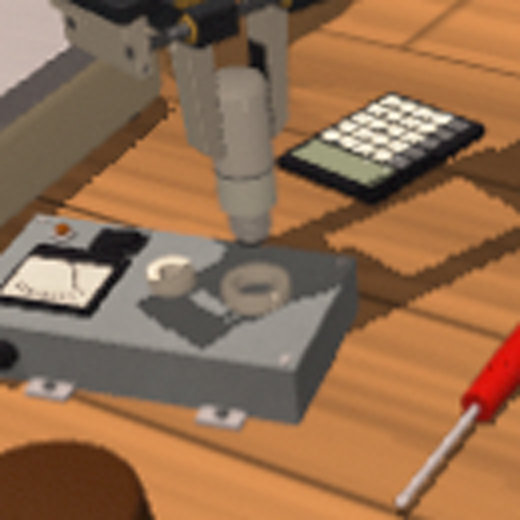

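View pics/top_h.png

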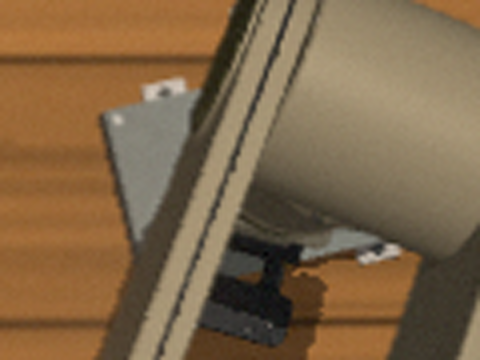

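The hovering view shows the bulb upright in the gripper, with its foot at crop (250,240), just above and behind the wide socket rim at crop (256,290). The arm hides the top view. I measure the bulb axis against the rim in the scene camera.

```bash
python3 - <<'E'
from h import *
from scipy.optimize import least_squares
F=np.load('scene1.npz'); P=camera_params('scene'); C=cloud(P,F['D']); o=np.array(P['position'])
c0=np.array([.522,-.164])
d=np.hypot(C[...,0]-c0[0],C[...,1]-c0[1]); z=C[...,2]
for lo,hi,r in[(.1,.116,.0132),(.121,.15,.0185),(.15,.2,.0185)]:
    m=(d<.028)&(z>lo)&(z<hi); v,u=np.nonzero(m); p=C[m][:,:2]
    f=least_squares(lambda c:np.hypot(*(p-c).T)-r,c0,loss='soft_l1',f_scale=.002); print('depthfit',lo,hi,m.sum(),f.x.round(4))
    # silhouette midpoints -> lateral offset to tool axis
    off=[]
    for row in np.unique(v):
        uu=u[v==row]
        if len(uu)<5: continue
        _,dr=ray(P,(uu.min()+uu.max())/2,row); dxy=dr[:2]/np.hypot(*dr[:2]); n=np.array([-dxy[1],dxy[0]])
        off.append((row,len(uu),round(float((o[:2]-c0)@n)*1e3,2)))
    print(off,'n',n.round(3))
# rim lateral offset using ellipse centre
for (u,v) in[(193.1,160.6)]:
    _,dr=ray(P,u,v); dxy=dr[:2]/np.hypot(*dr[:2]); n=np.array([-dxy[1],dxy[0]]); print('rim lateral',((o[:2]-c0)@n*1e3).round(2))
# rim from depth in first picture
F=np.load('scene0.npz'); C=cloud(P,F['D']); m=(np.hypot(C[...,0]-.522,C[...,1]+.164)<.026)&(C[...,2]>.053)&(C[...,2]<.062); p=C[m][:,:2]; print('rim depth',m.sum(),C[m].mean(0).round(4),p.min(0),p.max(0))
E
```

```text
depthfit 0.1 0.116 48 [ 0.5225 -0.1628]
[(np.int64(144), 7, -2.93), (np.int64(145), 9, -1.43), (np.int64(146), 10, -2.43), (np.int64(147), 9, -0.92), (np.int64(148), 8, 0.6)] n [ 0.602 -0.799]
depthfit 0.121 0.15 142 [ 0.5221 -0.1622]
[(np.int64(132), 5, -0.95), (np.int64(133), 8, -0.7), (np.int64(134), 14, -0.46), (np.int64(135), 15, -1.44), (np.int64(136), 15, -1.19), (np.int64(137), 14, -2.18), (np.int64(138), 14, -1.93), (np.int64(139), 14, -1.68), (np.int64(140), 14, -1.43), (np.int64(141), 13, 0.06), (np.int64(142), 11, 0.31)] n [ 0.601 -0.799]
depthfit 0.15 0.2 311 [ 0.5225 -0.1607]
[(np.int64(113), 5, -20.74), (np.int64(114), 8, -8.7), (np.int64(115), 16, -7.3), (np.int64(116), 18, -4.71), (np.int64(117), 17, -4.48), (np.int64(118), 18, -6.63), (np.int64(119), 18, -6.41), (np.int64(120), 18, -6.18), (np.int64(121), 18, -5.95), (np.int64(122), 17, -4.53), (np.int64(123), 17, -4.3), (np.int64(124), 15, -4.06), (np.int64(125), 14, -2.63), (np.int64(126), 14, -2.39), (np.int64(127), 15, 3.88), (np.int64(128), 14, -1.91), (np.int64(129), 14, -1.67), (np.int64(130), 13, -1.43), (np.int64(131), 13, 0.03), (np.int64(132), 9, 0.27), (np.int64(133), 6, 1.74)] n [ 0.603 -0.798]
rim lateral -0.17
rim depth 101 [ 0.5232 -0.1631  0.0563] [ 0.50021336 -0.18496503] [ 0.54642405 -0.14148748]
```

Request:
carry_out:
  targets:
    - {"hand": 30, "x": -0.0006, "y": 0.0008, "z": 0.005, "ax": 0, "ay": 0, "az": 0}
    - {"hand": 30, "x": -0.0006, "y": 0.0008, "z": 0.015, "ax": 0, "ay": 0, "az": 0}
    - {"hand": 30, "x": -0.0006, "y": 0.0008, "z": 0.023, "ax": 0, "ay": 0, "az": 0}
    - {"hand": 30, "x": -0.0006, "y": 0.0008, "z": 0.029, "ax": 0, "ay": 0, "az": 0}
    - {"hand": 30, "x": -0.0006, "y": 0.0008, "z": 0.033, "ax": 0, "ay": 0, "az": 0}
    - {"hand": 30, "x": -0.0006, "y": 0.0008, "z": 0.036, "ax": 0, "ay": 0, "az": 0}
    - {"hand": 30, "x": -0.0006, "y": 0.0008, "z": 0.036, "ax": 0, "ay": 0, "az": 0}

```text
t: 7.25
tool_pos: [0.5225, -0.1647, 0.3086]
orientation: [-2.513, -1.885, 0.0]
force: [-0.5, -0.0, -1.3]
opening: 0.0369
gripper_force: 34.9
```

Request:
carry_out:
  targets:
    - {"hand": 30, "x": 0, "y": 0, "z": 0.003, "ax": 0, "ay": 0, "az": 0}
    - {"hand": 30, "x": 0, "y": 0, "z": 0.006, "ax": 0, "ay": 0, "az": 0}
    - {"hand": 30, "x": 0, "y": 0, "z": 0.009, "ax": 0, "ay": 0, "az": 0}
    - {"hand": 30, "x": 0, "y": 0, "z": 0.012, "ax": 0, "ay": 0, "az": 0}
    - {"hand": 30, "x": 0, "y": 0, "z": 0.012, "ax": 0, "ay": 0, "az": 0}

```text
t: 7.88
tool_pos: [0.5223, -0.1648, 0.2963]
orientation: [-2.513, -1.884, 0.001]
force: [-1.5, -1.4, -2.0]
opening: 0.0365
gripper_force: 34.9
```

Request:
carry_out:
  targets:
    - {"hand": 30, "x": 0, "y": 0, "z": 0.003, "ax": 0, "ay": 0, "az": 0}
    - {"hand": 30, "x": 0, "y": 0, "z": 0.005, "ax": 0, "ay": 0, "az": 0}
    - {"hand": 30, "x": 0, "y": 0, "z": 0.007, "ax": 0, "ay": 0, "az": 0}
    - {"hand": 30, "x": 0, "y": 0, "z": 0.008, "ax": 0, "ay": 0, "az": 0}
    - {"hand": 30, "x": 0, "y": 0, "z": 0.008, "ax": 0, "ay": 0, "az": 0}
  newtons: 45

```text
t: 8.5
tool_pos: [0.5225, -0.1649, 0.2893]
orientation: [2.513, 1.884, -0.0]
force: [-3.7, -2.2, 5.3]
opening: 0.0365
gripper_force: 44.9
```

Request:
carry_out:
  targets:
    - {"hand": 30, "x": -0.0004, "y": -0.0004, "z": 0.001, "ax": 0, "ay": 0, "az": 0}
    - {"hand": 30, "x": -0.0004, "y": -0.0004, "z": 0.002, "ax": 0, "ay": 0, "az": 0}
    - {"hand": 30, "x": -0.0004, "y": -0.0004, "z": 0.003, "ax": 0, "ay": 0, "az": 0}
    - {"hand": 30, "x": -0.0004, "y": -0.0004, "z": 0.004, "ax": 0, "ay": 0, "az": 0}
    - {"hand": 30, "x": -0.0004, "y": -0.0004, "z": 0.004, "ax": 0, "ay": 0, "az": 0}

```text
t: 9.12
tool_pos: [0.5222, -0.1651, 0.2858]
orientation: [2.513, 1.884, 0.001]
force: [-4.2, -1.3, 7.4]
opening: 0.0366
gripper_force: 44.9
```

Request:
carry_out:
  targets:
    - {"hand": 30, "x": -0.0001, "y": -0.0005, "z": 0.0005, "ax": 0, "ay": 0, "az": 0}
    - {"hand": 30, "x": -0.0001, "y": -0.0005, "z": 0.001, "ax": 0, "ay": 0, "az": 0}
    - {"hand": 30, "x": -0.0001, "y": -0.0005, "z": 0.0015, "ax": 0, "ay": 0, "az": 0}
    - {"hand": 30, "x": -0.0001, "y": -0.0005, "z": 0.0015, "ax": 0, "ay": 0, "az": 0}

```text
t: 9.62
tool_pos: [0.522, -0.1651, 0.2849]
orientation: [2.512, 1.884, 0.002]
force: [-3.9, -0.9, 10.8]
opening: 0.0364
gripper_force: 44.9
```

Request:
carry_out:
  targets:
    - {"hand": 30, "x": 0, "y": -0.0003, "z": 0.0005, "ax": 0, "ay": 0, "az": 0}
    - {"hand": 30, "x": 0, "y": -0.0003, "z": 0.001, "ax": 0, "ay": 0, "az": 0}
    - {"hand": 30, "x": 0, "y": -0.0003, "z": 0.001, "ax": 0, "ay": 0, "az": 0}

```text
t: 10.0
tool_pos: [0.5218, -0.1651, 0.2848]
orientation: [2.511, 1.883, 0.002]
force: [-6.8, 0.2, 16.5]
opening: 0.0363
gripper_force: 44.9
```

```bash
python3 - <<'E'
from h import *
s=read_state(); print(s['t'],s['tool_pos'],s['force'],s['wrist_torque'])
I,D=read_camera('scene'); cv2.imwrite('pics/s2.png',cv2.resize(I[90:220,130:260],None,fx=4,fy=4,interpolation=2))
E
```

```text
10.0 [ 0.52184741 -0.16509624  0.28482658] [-6.8100627   0.16220821 16.51562109] [ 0.04766771  1.35796728 -0.00726386]
```

View pics/s2.png

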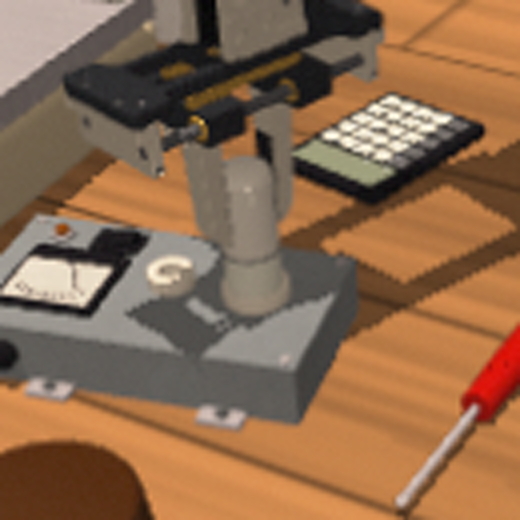

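The bulb's body sits on the wide socket rim (crop 255,285). The TCP has stopped at z = 0.2848 m while the force rose to 16.5 N, which is the hard stop, so I hold it there.

Request:
carry_out:
  targets:
    - {"hand": 30, "x": 0, "y": 0, "z": 0, "ax": 0, "ay": 0, "az": 0}
    - {"hand": 30, "x": 0, "y": 0, "z": 0, "ax": 0, "ay": 0, "az": 0}
    - {"hand": 30, "x": 0, "y": 0, "z": 0, "ax": 0, "ay": 0, "az": 0}
    - {"hand": 30, "x": 0, "y": 0, "z": 0, "ax": 0, "ay": 0, "az": 0}
    - {"hand": 30, "x": 0, "y": 0, "z": 0, "ax": 0, "ay": 0, "az": 0}
    - {"hand": 30, "x": 0, "y": 0, "z": 0, "ax": 0, "ay": 0, "az": 0}
    - {"hand": 30, "x": 0, "y": 0, "z": 0, "ax": 0, "ay": 0, "az": 0}
    - {"hand": 30, "x": 0, "y": 0, "z": 0, "ax": 0, "ay": 0, "az": 0}

```text
t: 11.05
tool_pos: [0.5218, -0.1651, 0.2848]
orientation: [2.512, 1.883, 0.002]
force: [-6.0, -0.9, 17.1]
opening: 0.0368
gripper_force: 44.9
```

Request:
carry_out:
  targets:
    - {"hand": 30, "x": 0, "y": 0, "z": 0, "ax": 0, "ay": 0, "az": 0}
    - {"hand": 30, "x": 0, "y": 0, "z": 0, "ax": 0, "ay": 0, "az": 0}
    - {"hand": 30, "x": 0, "y": 0, "z": 0, "ax": 0, "ay": 0, "az": 0}
    - {"hand": 30, "x": 0, "y": 0, "z": 0, "ax": 0, "ay": 0, "az": 0}
    - {"hand": 30, "x": 0, "y": 0, "z": 0, "ax": 0, "ay": 0, "az": 0}
    - {"hand": 30, "x": 0, "y": 0, "z": 0, "ax": 0, "ay": 0, "az": 0}
    - {"hand": 30, "x": 0, "y": 0, "z": 0, "ax": 0, "ay": 0, "az": 0}
    - {"hand": 30, "x": 0, "y": 0, "z": 0, "ax": 0, "ay": 0, "az": 0}

```text
t: 12.05
tool_pos: [0.5219, -0.1651, 0.2848]
orientation: [2.511, 1.883, 0.002]
force: [-6.2, 0.8, 17.6]
opening: 0.0365
gripper_force: 44.9
```

Request:
carry_out:
  targets:
    - {"hand": 30, "x": 0, "y": 0, "z": 0, "ax": 0, "ay": 0, "az": 0}
    - {"hand": 30, "x": 0, "y": 0, "z": 0, "ax": 0, "ay": 0, "az": 0}
    - {"hand": 30, "x": 0, "y": 0, "z": 0, "ax": 0, "ay": 0, "az": 0}
    - {"hand": 30, "x": 0, "y": 0, "z": 0, "ax": 0, "ay": 0, "az": 0}
    - {"hand": 30, "x": 0, "y": 0, "z": 0, "ax": 0, "ay": 0, "az": 0}
    - {"hand": 30, "x": 0, "y": 0, "z": 0, "ax": 0, "ay": 0, "az": 0}
    - {"hand": 30, "x": 0, "y": 0, "z": 0, "ax": 0, "ay": 0, "az": 0}
    - {"hand": 30, "x": 0, "y": 0, "z": 0, "ax": 0, "ay": 0, "az": 0}

```text
t: 13.05
tool_pos: [0.5218, -0.1651, 0.2848]
orientation: [2.512, 1.883, 0.002]
force: [-6.8, 0.3, 16.9]
opening: 0.0364
gripper_force: 44.9
```

```bash
python3 -c "
from plant import robot
print(robot.close_job())"
```

```text
the job is handed in; nothing more can be done
None
```

The stick bulb is pressed home in the wide socket (foot about 27 mm below the rim by arm position), has been held there steadily at about 17 N for 3 s, and is still held down; the job is handed in, with no verdict returned.

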